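# Snap the lid of a medicine kit box shut all round

## Robot

A 7-joint arm with a two-finger parallel gripper is mounted at the origin on the work surface. World frame = base frame: x ahead of the robot, y to its left, z up, the work surface at z = 0. Lengths are in m, angles in rad, forces in N, time in s.
With the tool pointing down it reaches from about 0.4 to 0.925 m from the base axis. Payload 4.1 kg.
Tool frame: the origin (TCP) lies on the centre line of the jaws, within the pads' length; the fingertips stand 17 mm ahead of it and the grasp point (between the pads) lies 2 mm behind it; x points along the fingers, y is the direction in which the jaws open and shut, and the axes are right-handed (so a half turn about x gives the same grasp; the last joint's range is limited). The gripper opens to 85 mm and grips with 20 to 120 N. Pads are 22 mm wide; open, the fingers measure 114 mm over their backs; the gripper's body (76 mm by 85 mm) begins 54 mm behind the grasp point. The pads swing forward as they close: fully open they stand 13 mm farther back than shut.
Start: joints at [1.233, 0.398, 0.045, 1.537, -0.019, 1.207, -0.051], TCP at [0.154, -0.632, 0.248] pointing down, gripper open.
Joint ranges: [-2.82, 2.82], [-0.49, 2.23], [-1.37, 1.46], [0, 2.46], [-1.36, 4.5], [0.23, 2], [-2.94, 2.94]. Speed limits (rad/s): [2.57, 2.57, 3.14, 3.14, 3.14, 3.14, 3.14].

## Interface

Orientations are given as a 3x3 rotation matrix whose columns are the frame's x, y, z axes.
In Python, from station import manip gives the robot as it stands.
- The arm moves only by the shell command python3 -m pendant 'ROWS' [FORCE]. ROWS is JSON, a list of rows, each a list of 3 entries, a list of its own where there are three numbers: the shift along the tool's x, y, z in cm, then the turn, a rotation vector about the tool's x, y, z in degrees, then the closure in counts, from 0 (fully open) to 255 (shut). In form: [[[x, y, z], [ax, ay, az], jaw], ...]. A call has 1 to 20 rows; each row is the pose to reach, as a shift and turn from the pose commanded when the call began, along the tool's axes at that moment; what a row does not reach only later rows make up. A row lasts 1/10 s, in which the tool goes at most 50 mm and 8.59 degrees, less where a joint would pass 70% of its speed; a pose out of reach is approached as far as the arm can. A call with a gripper value outside its range is refused whole. The fingers move at their own pace and stop on an object; FORCE is the grip in N (left out, the last holds). Time passes only in rows, so rows that repeat a pose let the fingers close. It gives the time, the measured TCP pose, the force and the opening at its end, in the units of the state.
- manip.get_obs(): the state, without advancing time (a new reading comes with each control period).
- manip.grab_frame(name): name is "side" or "top" or "wrist"; returns a dict with "frame" (384x512x3 uint8, red, green, blue), "vertical_fov" (degrees; the focal length in pixels is half the picture's height over the tangent of half this angle, whatever the lens; pixels are square), "cx", "cy" (the principal point, pixels), "dist" ([k1, k2, p1, p2, k3] as OpenCV has them; the pictures are not rectified), "position" and "attitude" of the camera in the world. Camera axes: x right, y up, looking along -z (the intrinsics and any distortion apply to the point x, -y, -z); pixel columns grow to the right and rows downward; lengths in m; the calibration is good to about 2 mm. A picture is of the moment at which its call begins. There is no depth.
- manip.sign_off(): hands the job in, once; it reports no verdict.
The state is a dict: "time": time; "joints": joint angles; "joint_velocities": joint speeds; "tau": joint torques, N m; "ee_pos": TCP position; "eef_rot": TCP orientation; "ft_force": force on the tool from outside, world axes, zero at the start; "torque": the same for the moment, N m; "grip_width": opening from 0.0 (shut) to 1.0 (fully open).
Only numpy, scipy, OpenCV 4.12 (cv2) and the standard library are available. Lean on these libraries where they do the work, as an engineer would, in place of code of your own. Each camera call takes 0.05 s, during which the arm holds its last target.

## Task

On the packing line, one kit box has its lid on, but the four locking flaps around the lid rim still stand up: press each flap down with a fingertip until it clicks and lies flush with the lid, so that all four sides are snapped shut. Only press: do not lift the box or push it out of its carrier, do not crush it, and leave the finished box, vials and other things where they stand.

Things in the scene. Friction and masses are not known exactly. Their poses are not given: they have to be found in the camera images.
- kit_box: the box to close: white plastic, 112 mm (its x) by 180 mm (its y), grey lid 120 by 188 mm with a clear window, vial and syringe inside, four flaps of the lid standing up, one along each side. Origin: centre of its underside; lid top at z = 51 mm. About 0.4 kg, loose between the corner lugs of carrier_a (2 mm play). Only the flaps move on it. It cracks if pressed with over 120 N
- flap_front (a joint): locking flap hinged along the -x (long) side of kit_box's lid, 122 mm long, 24 mm from hinge to outer edge, 3 mm thick, with a 13 mm skirt turned down at that edge. Value (rad): 0 shut and flush with the lid, about 0.8 raised as at the start. Pressed down near the edge it resists with up to 14 N (25 N at mid-depth), snaps over at about 0.35 and pulls itself to 0; let go earlier it springs back up
- flap_front_edge (a point): middle of the outer edge of that flap, on its top face (moves with it). Shut, it lies at x, y = -60, 0 mm, z = 51 mm in kit_box's frame. The hinge line is the line x = -36 mm, z = 51 mm in that frame
- flap_back (a joint): locking flap hinged along the +x (long) side of kit_box's lid, 122 mm long, 24 mm from hinge to outer edge, 3 mm thick, with a 13 mm skirt turned down at that edge. Value (rad): 0 shut and flush with the lid, about 0.8 raised as at the start. Pressed down near the edge it resists with up to 14 N (25 N at mid-depth), snaps over at about 0.35 and pulls itself to 0; let go earlier it springs back up
- flap_back_edge (a point): middle of the outer edge of that flap, on its top face (moves with it). Shut, it lies at x, y = 60, 0 mm, z = 51 mm in kit_box's frame. The hinge line is the line x = +36 mm, z = 51 mm in that frame
- flap_left (a joint): locking flap hinged along the +y (short) side of kit_box's lid, 54 mm long, 24 mm from hinge to outer edge, 3 mm thick, with a 13 mm skirt turned down at that edge. Value (rad): 0 shut and flush with the lid, about 0.8 raised as at the start. Pressed down near the edge it resists with up to 14 N (25 N at mid-depth), snaps over at about 0.35 and pulls itself to 0; let go earlier it springs back up
- flap_left_edge (a point): middle of the outer edge of that flap, on its top face (moves with it). Shut, it lies at x, y = 0, 94 mm, z = 51 mm in kit_box's frame. The hinge line is the line y = +70 mm, z = 51 mm in that frame
- flap_right (a joint): locking flap hinged along the -y (short) side of kit_box's lid, 54 mm long, 24 mm from hinge to outer edge, 3 mm thick, with a 13 mm skirt turned down at that edge. Value (rad): 0 shut and flush with the lid, about 0.8 raised as at the start. Pressed down near the edge it resists with up to 14 N (25 N at mid-depth), snaps over at about 0.35 and pulls itself to 0; let go earlier it springs back up
- flap_right_edge (a point): middle of the outer edge of that flap, on its top face (moves with it). Shut, it lies at x, y = 0, -94 mm, z = 51 mm in kit_box's frame. The hinge line is the line y = -70 mm, z = 51 mm in that frame
- carrier_a: dark grey carrier fixed to the surface, 138 by 206 mm, under kit_box. Origin at the centre of its underside, axes as kit_box's; kit_box's underside rests at z = 10 mm; corner lugs reach z = 26 mm. Its place and yaw change
- carrier_b: the same carrier, holding done_box
- done_box: finished box like kit_box, all four flaps already shut, loose in carrier_b; a bystander. Origin at the centre of its underside. It and kit_box may stand either way round on the left and right of the surface
- vial_a: loose amber vial with blue cap, standing upright, diameter 27 mm, 72 mm high, in front of carrier_a; origin at the centre of its underside; a bystander
- vial_b: the same, in front of carrier_b; a bystander
- vial_c: the same, behind the two carriers; a bystander
- syringe: loose capped syringe lying on the surface left of the carriers, 112 mm long along its x, 14 mm high, origin on its axis, 7 mm above the surface; a bystander
- carton: loose white folding carton, 62 by 62 mm, 86 mm high, right of the carriers; origin at the centre of its underside; a bystander
- leaflets: loose banded stack of folded leaflets, 50 by 90 mm, 22 mm high, left of the carriers; origin at the centre of its underside; a bystander
Things that resemble listed ones, but are neither listed nor needed, are in the scene too. What is shaped like the kit_box but brown is not meant. Leave any white look-alike of the carrier_a alone.

How it is judged:
By the outcome, as a careful person would: the job done as asked, in the order asked, and still so for the second after the job is handed in, with the robot touching nothing.
It also fails if it takes over 38 s, if anything falls off the work surface, if the arm or the gripper's body presses on something with over 40 N, if the wrist force passes 120 N, or if a joint passes its speed limit or range.

## Working session

There is one attempt and no reset: what is moved stays moved. The work goes in short steps, Python scripts to look and compute and a shell command to move; the robot and the scene stay as the last step left them, time stands still between calls to the robot, and variables do not carry over. Pictures are saved under pics/ and viewed, and the job is handed in when it is done.

```bash
ls; mkdir -p pics
cat > h.py <<'E'
import numpy as np, cv2, pickle
from station import manip
def snap(n,f):
    d=manip.grab_frame(n); cv2.imwrite(f'pics/{f}.png',d['frame'][:,:,::-1]); pickle.dump(d,open(f'pics/{f}.pkl','wb')); return d
def load(f): return pickle.load(open(f'pics/{f}.pkl','rb'))
def K(d):
    h=d['frame'].shape[0]; f=h/2/np.tan(np.radians(d['vertical_fov'])/2)
    return np.array([[f,0,d['cx']],[0,f,d['cy']],[0,0,1.]])
def RT(d):
    R=np.array(d['attitude']); p=np.array(d['position']); M=np.diag([1,-1,-1.])@R.T
    return M,-M@p
def ray(d,uv):
    n=cv2.undistortPoints(np.array(uv,float).reshape(-1,1,2),K(d),np.array(d['dist'],float)).reshape(-1,2)
    v=np.c_[n[:,0],-n[:,1],-np.ones(len(n))]@np.array(d['attitude']).T
    return np.array(d['position']),v
def plane(d,uv,z):
    p,v=ray(d,uv); return p+v*((z-p[2])/v[:,2])[:,None]
def proj(d,P):
    M,t=RT(d); return cv2.projectPoints(np.array(P,float).reshape(-1,3),cv2.Rodrigues(M)[0],t,K(d),np.array(d['dist'],float))[0].reshape(-1,2)
E
python3 - <<'E'
from h import *
for n in ['side','top','wrist']:
    d=snap(n,n+'0'); print(n,d['vertical_fov'],d['dist'],d['position'],np.round(d['attitude'],3).tolist(),d['cx'],d['cy'])
o=manip.get_obs(); print(o)
E
```

```text
pics
side 42.45191152253575 [-0.02675877  0.          0.          0.          0.        ] [-0.22728837  0.98400134  1.0062332 ] [[-0.815, 0.364, -0.45], [-0.579, -0.488, 0.653], [0.018, 0.793, 0.609]] 253.4711322435903 186.83178884557609
top 43.41088362024704 [-0.07631148  0.          0.          0.          0.        ] [ 0.36691557 -0.01747412  1.44271284] [[0.012, 0.998, -0.068], [-1.0, 0.011, -0.015], [-0.014, 0.068, 0.998]] 253.82361982645423 196.37078804779435
wrist 62.78951118731695 [-0.07783036  0.          0.          0.          0.        ] [ 0.2307641  -0.61128612  0.37123244] [[0.236, 0.923, 0.302], [-0.972, 0.225, 0.072], [-0.002, -0.311, 0.95]] 256.49359730515386 186.82675299116852
{'time': 0.15, 'joints': array([ 1.23299665,  0.39902837,  0.04504368,  1.53760627, -0.01872998,
        1.2069106 , -0.05071168]), 'joint_velocities': array([-0.00044167, -0.00172441, -0.00061982, -0.00242395, -0.00157428,
       -0.00056355, -0.00027312]), 'tau': array([ 2.19201218e-03, -4.75560236e+01,  1.36694558e+00, -2.54511523e+01,
        1.18263048e-02,  6.49046386e-03,  3.13430050e-06]), 'ee_pos': array([ 0.15367315, -0.63108912,  0.24749114]), 'eef_rot': array([[-4.39348900e-04,  2.36619235e-01, -9.71602359e-01],
       [ 1.46645282e-03, -9.71601256e-01, -2.36619629e-01],
       [-9.99998828e-01, -1.52876759e-03,  7.98809993e-05]]), 'ft_force': array([-0.34371688, -0.52727057, -0.19819128]), 'torque': array([-0.00274411,  0.05303943,  0.00842262]), 'grip_width': 1.0019194525792678}
```

View pics/top0.png

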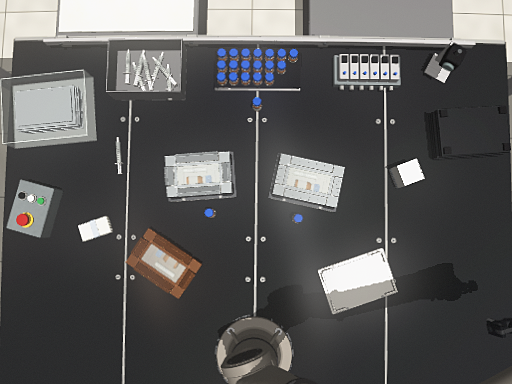

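View pics/side0.png

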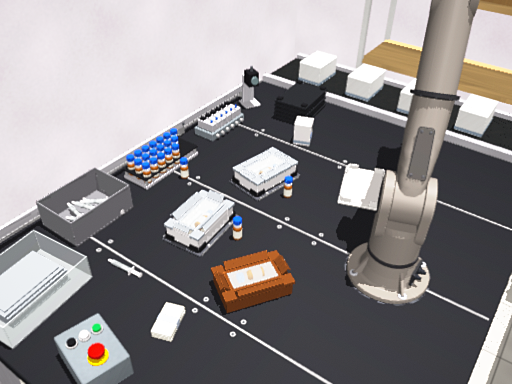

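Run:
```python
from h import *
a=load('top0')['frame'][140:220,150:360]; b=load('side0')['frame'][135:265,155:315]
cv2.imwrite('pics/c1.png',cv2.resize(a,None,fx=3.8,fy=3.8,interpolation=cv2.INTER_CUBIC)[:,:,::-1])
cv2.imwrite('pics/c2.png',cv2.resize(b,None,fx=4.5,fy=4.5,interpolation=cv2.INTER_CUBIC)[:,:,::-1])
```

```text
(no output)
```

View pics/c1.png

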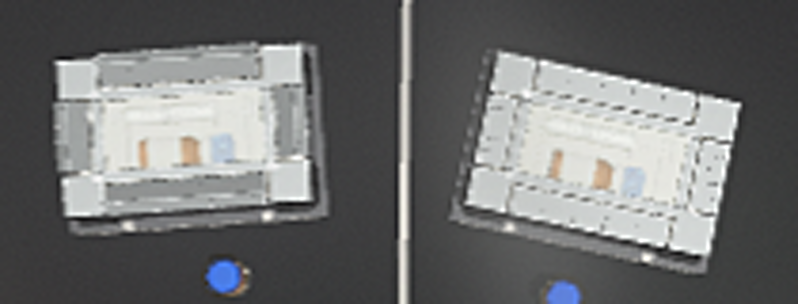

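View pics/c2.png

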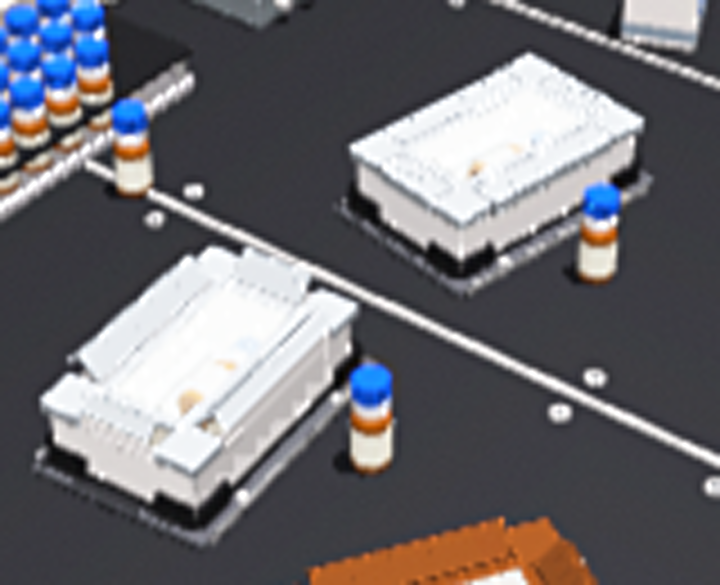

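Run:
```python
from h import *
d=load('top0'); g=cv2.cvtColor(d['frame'],cv2.COLOR_RGB2GRAY)
m=np.zeros_like(g); m[143:212,157:243]=255
for t in (110,130,150):
    b=((g>t)&(m>0)).astype(np.uint8)
    cs=cv2.findContours(b,cv2.RETR_EXTERNAL,cv2.CHAIN_APPROX_NONE)[0]; c=max(cs,key=cv2.contourArea).reshape(-1,2)
    P=plane(d,c,0.061)[:,:2]
    r=cv2.minAreaRect((P*1000).astype(np.float32)); print(t,r)
# manual corners from crop
uv=np.array([[55,60],[304,43],[312,200],[68,218]])/3.8+[150,140]-0.4
P=plane(d,uv,0.061); print(P.round(4)); print(P.mean(0), [np.linalg.norm(P[i]-P[(i+1)%4]) for i in range(4)])
print('vials',plane(d,np.array([[209.5,212.5],[297.5,217.5],[257,101]]),0.072))
```

```text
110 ((525.282470703125, 163.63107299804688), (123.6971664428711, 201.22059631347656), 4.457136631011963)
130 ((525.2496948242188, 167.53515625), (123.38388061523438, 192.15847778320312), 4.708984375)
150 ((525.1962890625, 166.39166259765625), (123.0648193359375, 189.91334533691406), 4.722002983093262)
[[0.5771 0.2651 0.061 ]
 [0.5918 0.0747 0.061 ]
 [0.4719 0.0667 0.061 ]
 [0.4562 0.252  0.061 ]]
[0.52423724 0.16462543 0.061     ] [np.float64(0.191040915613215), np.float64(0.12013224237341935), np.float64(0.18601302477260587), np.float64(0.1216306854283818)]
vials [[ 0.41249572  0.12843797  0.072     ]
 [ 0.4012382  -0.12195929  0.072     ]
 [ 0.73687501 -0.00304883  0.072     ]]
```

```bash
python3 -m pendant '[[[-5,-24,-41.5],[9,0,0],255],[[-5,-24,-41.5],[9,0,0],255],[[-5,-24,-41.5],[9,0,0],255],[[-5,-24,-41.5],[9,0,0],255],[[-5,-24,-41.5],[9,0,0],255],[[-5,-24,-41.5],[9,0,0],255],[[-5,-24,-41.5],[9,0,0],255],[[-5,-24,-41.5],[9,0,0],255],[[-5,-24,-41.5],[9,0,0],255],[[-5,-68.7,-55],[9,0,0],255],[[-5,-68.7,-55],[9,0,0],255],[[-5,-68.7,-55],[9,0,0],255],[[-5,-68.7,-55],[9,0,0],255],[[-5,-68.7,-55],[9,0,0],255],[[-5,-68.7,-55],[9,0,0],255],[[-5,-68.7,-55],[9,0,0],255],[[-5,-68.7,-55],[9,0,0],255],[[-5,-68.7,-55],[9,0,0],255],[[-5,-68.7,-55],[9,0,0],255],[[-5,-68.7,-55],[9,0,0],255]]'
python3 - <<'E'
from h import *
d=snap('wrist','wrist1')
o=manip.get_obs(); print(o['time'],o['ee_pos'],o['eef_rot'].round(3),o['joints'].round(2),o['ft_force'],o['grip_width'])
E
```

```text
time: 2.15
ee_pos: [0.5242, 0.174, 0.2983]
eef_rot: [[-0.001, 0.093, -0.996], [0.005, -0.996, -0.093], [-1.0, -0.005, 0.0]]
ft_force: [0.7, -0.3, -0.2]
grip_width: -0.001
2.2 [0.52473114 0.16972547 0.29801384] [[-0.001  0.089 -0.996]
 [ 0.001 -0.996 -0.089]
 [-1.    -0.001  0.001]] [ 0.05  0.21 -0.52  1.69  0.11  1.26 -1.97] [-0.68740077 -0.79321774 -0.66533692] -0.003974197761518349
```

View pics/wrist1.png

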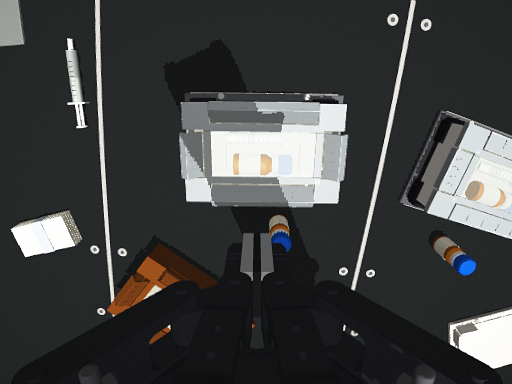

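Run:
```python
from h import *
a=load('wrist1')['frame'][85:255,170:360]
cv2.imwrite('pics/c3.png',cv2.resize(a,None,fx=4,fy=4,interpolation=cv2.INTER_NEAREST)[:600,:,::-1])
```

```text
(no output)
```

View pics/c3.png

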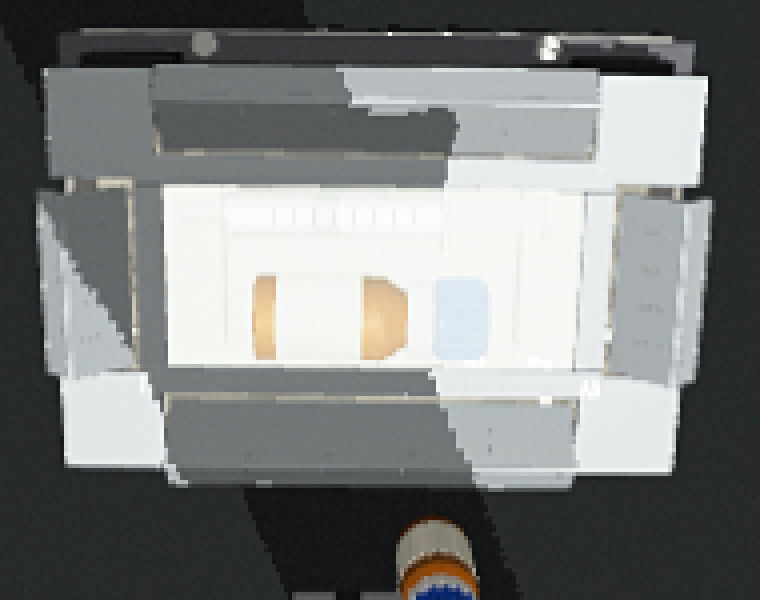

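Run:
```python
from h import *
d=load('wrist1'); uv=np.array([[46,68],[708,76],[673,474],[66,466]])/4+[170,85]-0.5
P=plane(d,uv,0.061); print(P.round(4), [np.linalg.norm(P[i]-P[(i+1)%4]).round(4) for i in range(4)])
c=P.mean(0); y=(P[0]+P[3]-P[1]-P[2])[:2]; print(c,np.degrees(np.arctan2(-y[0],y[1])))
x=(P[0]+P[1]-P[2]-P[3])[:2]; print(np.degrees(np.arctan2(x[1],x[0])))
o=manip.get_obs(); R=o['eef_rot']; print(o['ee_pos'])
a=np.radians(4.8); bx=np.array([np.cos(a),np.sin(a),0]); by=np.array([-bx[1],bx[0],0])
t=np.array([.3,0,0])
# commanded pose ~ start+cmd
for n,v in dict(front=-56*bx,back=56*bx,left=90*by,right=-90*by).items():
    w=c+v/1000; w[2]=0.10; print(n,w.round(4),((w-o['ee_pos'])@R*100).round(2))
```

```text
[[0.5777 0.2663 0.061 ]
 [0.5929 0.0812 0.061 ]
 [0.474  0.0709 0.061 ]
 [0.459  0.2575 0.061 ]] [np.float64(0.1857), np.float64(0.1194), np.float64(0.1871), np.float64(0.1191)]
[0.52591502 0.16897347 0.061     ] 4.643092354904243
4.5755727784357445
[0.52473114 0.16972547 0.29801384]
front [0.4701 0.1643 0.1   ] [19.81  0.08  5.48]
back [0.5817 0.1737 0.1   ] [19.8   0.14 -5.72]
left [0.5184 0.2587 0.1   ] [19.81 -8.89 -0.17]
right [0.5334 0.0793 0.1   ] [19.79  9.11 -0.08]
```

```bash
python3 -m pendant '[[[8,-9.3,0],[0,0,0],255],[[14,-9.3,0],[0,0,0],255],[[17.8,-9.3,0],[0,0,0],255],[[17.8,-9.3,0],[0,0,0],255],[[17.8,-9.3,0],[0,0,0],255],[[17.8,-9.3,0],[0,0,0],255],[[17.8,-9.3,0],[0,0,0],255]]'
python3 - <<'E'
from h import *
d=snap('wrist','wrist2');d=snap('side','side2')
o=manip.get_obs(); print(o['time'],o['ee_pos'],o['eef_rot'].round(3),o['ft_force'])
c=np.array([.5255,.168,0]);a=np.radians(4.6); B=np.array([[np.cos(a),np.sin(a)],[-np.sin(a),np.cos(a)]])
print('in box frame',B@(o['ee_pos']-c)[:2])
E
```

```text
time: 2.9
ee_pos: [0.5201, 0.2578, 0.1225]
eef_rot: [[0.004, 0.079, -0.997], [0.0, -0.997, -0.079], [-1.0, -0.0, -0.004]]
ft_force: [0.4, 0.1, 0.5]
grip_width: 0.0
3.0 [0.52025508 0.25819749 0.12301361] [[ 0.005  0.079 -0.997]
 [ 0.001 -0.997 -0.079]
 [-1.    -0.001 -0.005]] [-0.02670863 -0.42144821 -0.35625095]
in box frame [0.00200571 0.09032759]
```

View pics/wrist2.png

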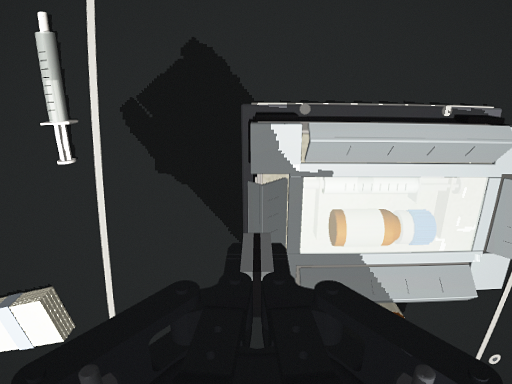

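View pics/side2.png

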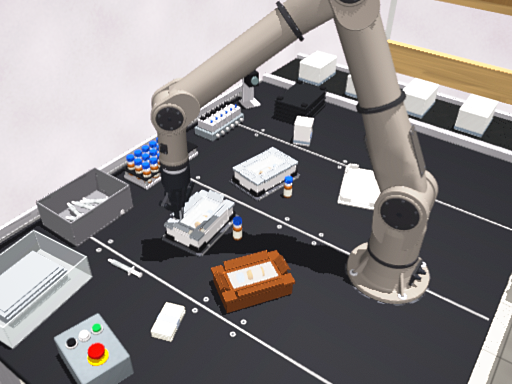

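```bash
python3 -m pendant '[[[1.5,0.3,0.1],[0,0,0],255],[[2.3,0.3,0.1],[0,0,0],255],[[2.6,0.3,0.1],[0,0,0],255],[[2.9,0.3,0.1],[0,0,0],255],[[3.2,0.3,0.1],[0,0,0],255],[[3.5,0.3,0.1],[0,0,0],255],[[3.8,0.3,0.1],[0,0,0],255],[[3.8,0.3,0.1],[0,0,0],255]]'
python3 - <<'E'
from h import *
d=snap('wrist','wrist3')
o=manip.get_obs(); print(o['time'],o['ee_pos'],o['ft_force'])
E
```

```text
time: 3.8
ee_pos: [0.5168, 0.255, 0.0815]
eef_rot: [[-0.001, 0.082, -0.997], [-0.001, -0.997, -0.082], [-1.0, 0.001, 0.001]]
ft_force: [-0.0, -0.8, -0.6]
grip_width: -0.003
3.85 [0.51693724 0.25488477 0.08154272] [-0.37589043 -0.63073527 -0.16105078]
```

View pics/wrist3.png

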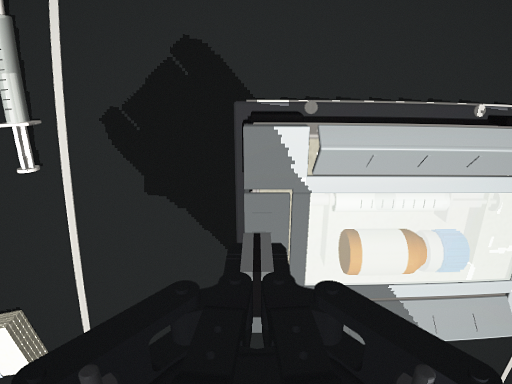

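```bash
python3 -m pendant '[[[-4.2,0,0],[0,0,0],255],[[-4.2,4.5,-2.7],[0,0,0],255],[[-4.2,8.7,-5.4],[0,0,0],255],[[-4.2,8.7,-5.4],[0,0,0],255],[[-4.2,8.7,-5.4],[0,0,0],255],[[-2.7,8.7,-5.4],[0,0,0],255],[[-1.8,8.7,-5.4],[0,0,0],255],[[-1.5,8.7,-5.4],[0,0,0],255],[[-1.2,8.7,-5.4],[0,0,0],255],[[-0.9,8.7,-5.4],[0,0,0],255],[[-0.6,8.7,-5.4],[0,0,0],255],[[-0.3,8.7,-5.4],[0,0,0],255],[[0,8.7,-5.4],[0,0,0],255],[[0,8.7,-5.4],[0,0,0],255]]'
python3 - <<'E'
from h import *
d=snap('wrist','wrist4')
o=manip.get_obs(); print(o['time'],o['ee_pos'],o['ft_force'])
c=np.array([.5255,.168,0]);a=np.radians(4.6); B=np.array([[np.cos(a),np.sin(a)],[-np.sin(a),np.cos(a)]])
print('in box frame',B@(o['ee_pos']-c)[:2])
E
```

```text
time: 5.25
ee_pos: [0.5777, 0.1736, 0.0819]
eef_rot: [[-0.001, 0.082, -0.997], [-0.0, -0.997, -0.082], [-1.0, 0.0, 0.001]]
ft_force: [0.5, 0.2, 0.0]
grip_width: 0.002
5.3 [0.57751002 0.17350286 0.08178678] [-0.8494053  -0.22094895 -0.77281969]
in box frame [0.05228381 0.00131399]
```

View pics/wrist4.png

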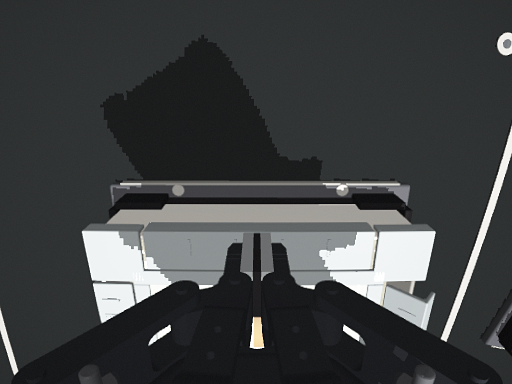

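```bash
python3 -m pendant '[[[-4.2,0,0],[0,0,0],255],[[-4.2,4.5,2.7],[0,0,0],255],[[-4.2,8.8,5.2],[0,0,0],255],[[-4.2,8.8,5.2],[0,0,0],255],[[-4.2,8.8,5.2],[0,0,0],255],[[-2.7,8.8,5.2],[0,0,0],255],[[-1.8,8.8,5.2],[0,0,0],255],[[-1.5,8.8,5.2],[0,0,0],255],[[-1.2,8.8,5.2],[0,0,0],255],[[-0.9,8.8,5.2],[0,0,0],255],[[-0.6,8.8,5.2],[0,0,0],255],[[-0.3,8.8,5.2],[0,0,0],255],[[0,8.8,5.2],[0,0,0],255],[[0,8.8,5.2],[0,0,0],255]]'
python3 - <<'E'
from h import *
d=snap('wrist','wrist5')
o=manip.get_obs(); print(o['time'],o['ee_pos'],o['ft_force'])
c=np.array([.5255,.168,0]);a=np.radians(4.6); B=np.array([[np.cos(a),np.sin(a)],[-np.sin(a),np.cos(a)]])
print('in box frame',B@(o['ee_pos']-c)[:2])
E
```

```text
time: 6.7
ee_pos: [0.5333, 0.0821, 0.0816]
eef_rot: [[-0.001, 0.083, -0.997], [0.001, -0.997, -0.083], [-1.0, -0.001, 0.001]]
ft_force: [-0.5, 0.0, 0.4]
grip_width: 0.001
6.75 [0.53334113 0.08215632 0.0817888 ] [-0.04964187  0.12787409 -0.64416197]
in box frame [ 0.0009313  -0.08619602]
```

View pics/wrist5.png

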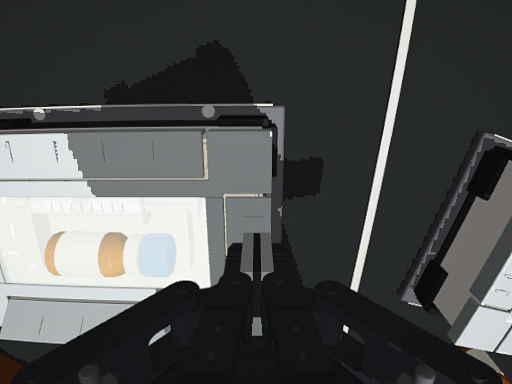

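```bash
python3 -m pendant '[[[-4.2,0,0],[0,0,0],255],[[-4.2,-4.5,2.7],[0,0,0],255],[[-4.2,-8.6,5.4],[0,0,0],255],[[-4.2,-8.6,5.4],[0,0,0],255],[[-4.2,-8.6,5.4],[0,0,0],255],[[-2.7,-8.6,5.4],[0,0,0],255],[[-1.8,-8.6,5.4],[0,0,0],255],[[-1.5,-8.6,5.4],[0,0,0],255],[[-1.2,-8.6,5.4],[0,0,0],255],[[-0.9,-8.6,5.4],[0,0,0],255],[[-0.6,-8.6,5.4],[0,0,0],255],[[-0.3,-8.6,5.4],[0,0,0],255],[[0,-8.6,5.4],[0,0,0],255],[[0,-8.6,5.4],[0,0,0],255]]'
python3 - <<'E'
from h import *
o=manip.get_obs(); print(o['time'],o['ee_pos'],o['ft_force'])
E
python3 -m pendant '[[[-5,0,0],[0,0,0],255],[[-10,0,0],[0,0,0],255],[[-15,0,0],[0,0,0],255],[[-20,0,0],[0,0,0],255],[[-22,0,0],[0,0,0],255],[[-22,0,0],[0,0,0],255],[[-22,0,0],[0,0,0],255]]'
python3 - <<'E'
from h import *
d=snap('wrist','wrist6'); s=snap('side','side6')
cv2.imwrite('pics/c6.png',cv2.resize(d['frame'][60:260,130:400],None,fx=2.9,fy=2.9,interpolation=cv2.INTER_CUBIC)[:,:,::-1])
cv2.imwrite('pics/s6.png',cv2.resize(s['frame'][135:265,155:315],None,fx=4.5,fy=4.5,interpolation=cv2.INTER_CUBIC)[:,:,::-1])
E
```

```text
time: 8.15
ee_pos: [0.473, 0.1625, 0.082]
eef_rot: [[0.0, 0.081, -0.997], [0.0, -0.997, -0.081], [-1.0, -0.0, -0.0]]
ft_force: [0.1, 0.2, 0.2]
grip_width: 0.003
8.15 [0.47304305 0.16246094 0.08204561] [0.13983809 0.21466256 0.24081764]
time: 8.85
ee_pos: [0.4727, 0.1625, 0.302]
eef_rot: [[0.0, 0.081, -0.997], [-0.0, -0.997, -0.081], [-1.0, 0.0, -0.0]]
ft_force: [0.2, 0.0, -1.6]
grip_width: -0.001
```

View pics/c6.png

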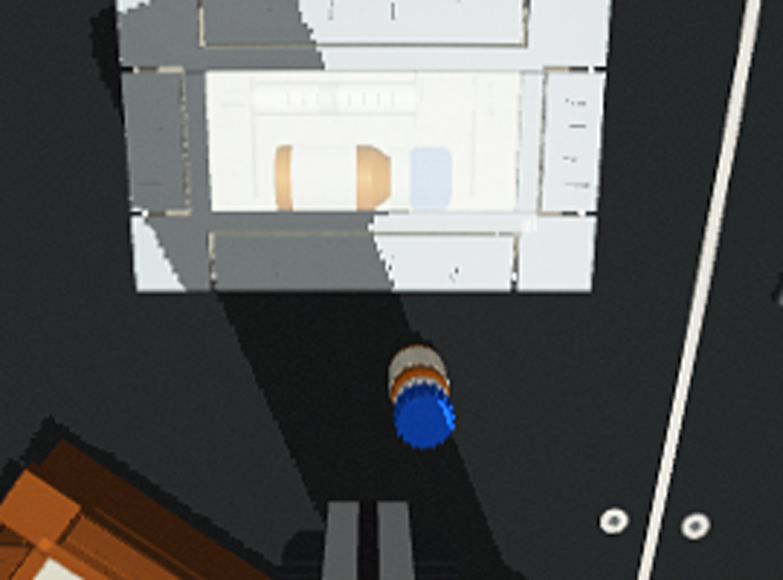

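View pics/s6.png

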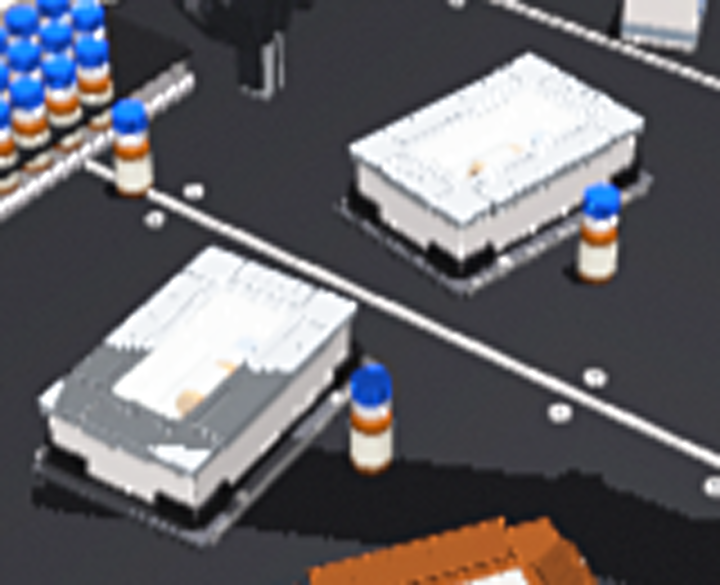

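All four flaps lie flush in both views: front, left and right show in the wrist picture, and the back flap's far edge is straight in the side view. The box and the vial beside it haven't moved.

```bash
python3 -c "
from station import manip
print(manip.sign_off())"
```

```text
the job is handed in; nothing more can be done
None
```

I pressed all four flaps of the kit box (left box in the top view, at about x 0.525, y 0.168 m, yaw 4.6°) shut with the closed fingertips, in the order left, back, right, front. I handed the job in at about 9 s with the arm clear, 0.30 m up.

- **Flaps:** the last wrist and side pictures show every flap flush with the lid. The back flap is cut off in the enlarged wrist crop, so I checked that one in the side view and in the wrist picture taken just after pressing it.
- **Forces:** the wrist force read about 0 to 1 N at the end of each press, so the flaps had snapped over by themselves. I have no reading of the peak force during a press.
- **Other things:** in the last pictures the box sits in its carrier. The finished box and the three vials stand where they were. I did not look again at the syringe, carton or leaflets, but the arm stayed well clear of them.
- **Disagreement:** the top and wrist cameras differed by about 4 mm on the box centre. I used a value between the two and pressed a few millimetres inside the flap edges to allow for it.

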